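Load the press-ceramic rings and start the furnace

TASK

Get every investment ring on the bench ready for pressing: one ingot slid down into its bore, then one plunger seated fully home on top of the ingot, and the loaded ring standing upright with its whole foot on the furnace's loading tray. When all the rings there are stand loaded on the tray, press the start key on the controller fully down and let it spring back. Leave the dental models and jars where they are; spare ingots and plungers may stay where they are.

Things in the scene. Friction and masses are not known exactly. Their poses are not given: they have to be found in the camera images.
- ring0: Investment ring: off-white plaster cylinder standing upright, outside diameter 50 mm, height 56 mm, about 0.19 kg. A round blind bore, 17 mm wide and 36 mm deep (floor 20 mm above the underside), opens in the middle of its top; the mouth has no chamfer. Origin: centre of the underside; z up along the bore. Two or three rings are on the bench; a missing ring reads None from the start.
- ring1: Investment ring: off-white plaster cylinder standing upright, outside diameter 50 mm, height 56 mm, about 0.19 kg. A round blind bore, 17 mm wide and 36 mm deep (floor 20 mm above the underside), opens in the middle of its top; the mouth has no chamfer. Origin: centre of the underside; z up along the bore. Two or three rings are on the bench; a missing ring reads None from the start.
- ring2: Investment ring: off-white plaster cylinder standing upright, outside diameter 50 mm, height 56 mm, about 0.19 kg. A round blind bore, 17 mm wide and 36 mm deep (floor 20 mm above the underside), opens in the middle of its top; the mouth has no chamfer. Origin: centre of the underside; z up along the bore. Two or three rings are on the bench; a missing ring reads None from the start.
- ingot0: Ceramic ingot: ivory cylinder, diameter 16 mm, height 18 mm, foot edge chamfered 1 mm, 12 g; stands upright on the black palette. Origin: centre of its chamfered underside; z up. All three are alike; any may go in any ring. In a ring it sinks by its own weight to the bore floor: its origin is then 20 mm above the ring's underside and its top 18 mm below the mouth.
- ingot1: Ceramic ingot: ivory cylinder, diameter 16 mm, height 18 mm, foot edge chamfered 1 mm, 12 g; stands upright on the black palette. Origin: centre of its chamfered underside; z up. All three are alike; any may go in any ring. In a ring it sinks by its own weight to the bore floor: its origin is then 20 mm above the ring's underside and its top 18 mm below the mouth.
- ingot2: Ceramic ingot: ivory cylinder, diameter 16 mm, height 18 mm, foot edge chamfered 1 mm, 12 g; stands upright on the black palette. Origin: centre of its chamfered underside; z up. All three are alike; any may go in any ring. In a ring it sinks by its own weight to the bore floor: its origin is then 20 mm above the ring's underside and its top 18 mm below the mouth.
- plunger0: Press plunger: white ceramic rod, diameter 16 mm, length 45 mm, foot edge chamfered 1 mm, 35 g; stands upright in a hole of the holder with 25 mm showing. Origin: centre of its chamfered foot; z up. All three are alike. Seated on the ingot its origin is 38 mm above the ring's underside and 27 mm of it stands out of the ring (only 9 mm if there is no ingot below).
- plunger1: Press plunger: white ceramic rod, diameter 16 mm, length 45 mm, foot edge chamfered 1 mm, 35 g; stands upright in a hole of the holder with 25 mm showing. Origin: centre of its chamfered foot; z up. All three are alike. Seated on the ingot its origin is 38 mm above the ring's underside and 27 mm of it stands out of the ring (only 9 mm if there is no ingot below).
- plunger2: Press plunger: white ceramic rod, diameter 16 mm, length 45 mm, foot edge chamfered 1 mm, 35 g; stands upright in a hole of the holder with 25 mm showing. Origin: centre of its chamfered foot; z up. All three are alike. Seated on the ingot its origin is 38 mm above the ring's underside and 27 mm of it stands out of the ring (only 9 mm if there is no ingot below).
- palette: Low black palette under the ingots, fixed: 70 mm (x) by 170 mm (y), 14 mm high. Origin: centre of the underside.
- holder: Aluminium plunger holder, fixed: block 160 mm (x) by 50 mm (y), 30 mm high, with three upright holes in a row along its x, 50 mm apart, 18 mm wide, 20 mm deep. Origin: centre of the underside.
- tray: Furnace loading tray, fixed: plain flat dark steel slab, 120 mm (x) by 240 mm (y), 12 mm thick, no rim. Origin: centre of the underside.
- controller: Furnace controller, fixed: grey box 90 mm (x) by 110 mm (y), 40 mm high, start key on top. Origin: centre of the underside.
- start_key_top (a point): Centre of the top face of the start key, a round white push key 24 mm wide on the controller, about 62 mm above the bench; pressed straight down.
- start_key (a joint): Start key travel in m: 0 released, 0.006 fully pressed (springs back; about 5 N fully down).
- model0: Dental stone model, horseshoe with teeth, 55 x 62 mm, 29 mm high; not part of the job, to be left alone. Origin: centre of the underside.
- model1: Dental stone model, horseshoe with teeth, 55 x 62 mm, 33 mm high; not part of the job, to be left alone. Origin: centre of the underside.
- model2: Dental stone model, horseshoe with teeth, 55 x 62 mm, 27 mm high; not part of the job, to be left alone. Origin: centre of the underside.
- jar0: Small closed paste jar, 28 mm wide, 32 mm high; not part of the job, to be left alone. Origin: centre of the underside.
- jar1: Closed powder jar, 38 mm wide, 40 mm high; not part of the job, to be left alone. Origin: centre of the underside.
- jar2: Closed powder jar, 38 mm wide, 40 mm high; not part of the job, to be left alone. Origin: centre of the underside.
There are look-alikes about, which are no part of the job. What is shaped like the ring1 but black is not meant. What is shaped like the ring0 but red is not meant.

How it is judged:
By the outcome, as a careful person would: the job done as asked, in the order asked, and still so for the second after the job is handed in, with the robot touching nothing.
Of ring0, ring1, ring2 only 2 to 3 are there at a start; the rules pass over those that are not, and their reading is None.
At some moment in a run one of ring0, ring1, ring2 may be knocked a few centimetres aside while the robot is not near it.
It also fails if it takes over 210 s, if anything falls off the work surface, if the arm or the gripper's body presses on something with over 40 N, if the wrist force passes 120 N, or if a joint passes its speed limit or range.

ROBOT

A 6-joint arm with a two-finger parallel gripper is mounted at the origin on the work surface. World frame = base frame: x ahead of the robot, y to its left, z up, the work surface at z = 0. Lengths are in m, angles in rad, forces in N, time in s.
With the tool pointing down it reaches from about 0.375 to 0.9 m from the base axis. Payload 3.1 kg.
Tool frame: the origin (TCP) lies where the fingers leave the gripper's body, on its centre line; the fingertips stand 70 mm ahead of it and the grasp point (between the pads) lies 51 mm ahead of it (robot.tip_reach is the distance from the TCP to the fingertips, in m); z points along the fingers, y is the line along which they close (so a half turn about z gives the same grasp; the last joint's range is limited). The gripper opens to 87 mm and grips with 3 to 60 N. Pads are 19 mm wide; open, the fingers measure 117 mm over their backs; the gripper's body (75 mm by 190 mm) begins 51 mm behind the grasp point.
Start: joints at [1.089, 0.527, 1.433, -0, 1.181, -0.178], TCP at [0.186, 0.597, 0.292] pointing down, gripper open.
Joint ranges: [-3.08, 3.08], [-0.75, 2.2], [0.22, 2.44], [-1.43, 4.57], [0, 2.65], [-2.85, 2.85]. Speed limits (rad/s): [2.79, 2.79, 3.14, 3.14, 3.14, 3.14].

INTERFACE

Orientations are given as a unit quaternion [x, y, z, w].
In Python, from rig import robot gives the robot as it stands.
- The arm moves only by the tool carry_out, never from a script. Its argument "rows" is a list that holds one entry, the list of rows, each a list of 6 numbers: the shift along the tool's x, y, z in mm, then the turn, a rotation vector about the tool's x, y, z in units of 8 degrees (1.0 is 8 degrees). A call has 1 to 20 rows; each row is the pose to reach, as a shift and turn from the pose commanded when the call began, along the tool's axes at that moment; what a row does not reach only later rows make up. A row lasts 1/10 s, in which the tool goes at most 50 mm and 8.59 degrees, less where a joint would pass 70% of its speed; a pose out of reach is approached as far as the arm can. A call with a gripper value outside its range is refused whole. "fingers" is the opening, from 0 (shut) to 1 (fully open), set as the call begins (left out, the last holds). The fingers move at their own pace and stop on an object; "grip_force" is the grip in N (left out, the last holds). Time passes only in rows, so rows that repeat a pose let the fingers close. It gives the time, the measured TCP pose, the force and the opening at its end, in the units of the state.
- robot.get_obs(): the state, without advancing time (a new reading comes with each control period).
- robot.camera(name): name is "scene" or "top"; returns a dict with "color" (400x640x3 uint8, red, green, blue), "depth" (400x640 float32, m along the optical axis (not along the pixel's ray), 0 where there is no reading), "K" (3x3 intrinsics, pixels), "camera_from_world" (4x4, takes a point from world to camera coordinates). Camera axes: x right, y down, z forward; pixel columns grow to the right and rows downward; lengths in m; the calibration is good to about 2 mm. A picture is of the moment at which its call begins.
- robot.hand_in(): hands the job in, once; it reports no verdict.
The state is a dict: "time": time; "q": joint angles; "joint_velocities": joint speeds; "joint_torque": joint torques, N m; "position": TCP position; "tool_rot": TCP orientation; "ft_force": force on the tool from outside, world axes, zero at the start; "moment": the same for the moment, N m; "grip_width": finger opening in m.
Only numpy, scipy, OpenCV 4.12 (cv2) and the standard library are available. Lean on these libraries where they do the work, as an engineer would, in place of code of your own. Each camera call takes 0.05 s, during which the arm holds its last target. There are 200 camera calls.

## Working session

There is one attempt and no reset: what is moved stays moved. The work goes in short steps, Python scripts to look and compute and a tool call to move; the robot and the scene stay as the last step left them, time stands still between calls to the robot, and variables do not carry over. Pictures are saved under pics/ and viewed, on a budget of 14 in all, crops included, one or two more only if the job needs it, and the job is handed in when it is done.

Besides the shell and the picture viewer there is one more tool, called after "Emit:" as name(argument=value, ...), one argument or row to a line, values as JSON. carry_out: Moves the arm, as the interface text tells. Its arguments: {"type":"object","properties":{"rows":{"type":"array"},"fingers":{"type":"number"},"grip_force":{"type":"number"}},"required":["rows"]}

```bash
ls; mkdir -p pics; python3 - <<'E'
from rig import robot
import cv2,numpy as np
for n in("scene","top"):
    c=robot.camera(n); cv2.imwrite(f"pics/{n}0.png",c["color"][:,:,::-1]); np.savez(f"/tmp/{n}0.npz",**c)
    T=np.linalg.inv(c["camera_from_world"]); print(n,c["K"].round(1).tolist(),T.round(3).tolist())
o=robot.get_obs();print(o)
E
```

```text
pics
scene [[418.4, 0.0, 324.6], [0.0, 418.4, 196.4], [0.0, 0.0, 1.0]] [[0.671, 0.387, -0.632, 1.205], [0.741, -0.353, 0.571, -0.614], [-0.002, -0.852, -0.524, 0.633], [0.0, 0.0, 0.0, 1.0]]
top [[406.0, 0.0, 313.5], [0.0, 406.0, 206.6], [0.0, 0.0, 1.0]] [[0.001, -0.998, 0.067, 0.499], [-1.0, -0.0, 0.015, -0.02], [-0.015, -0.067, -0.998, 0.973], [0.0, 0.0, 0.0, 1.0]]
{'time': 0.1, 'q': array([ 1.08950996e+00,  5.28397523e-01,  1.43375878e+00, -3.70220627e-06,
        1.18137942e+00, -1.78530962e-01]), 'joint_velocities': array([ 0.00084192, -0.00061153, -0.00450437, -0.0003739 , -0.00123742,
        0.0001397 ]), 'joint_torque': array([-5.77553728e-04, -4.40981913e+01, -1.77149534e+01,  6.34610653e-02,
        5.34627226e-02, -4.23770655e-05]), 'position': array([0.1860945, 0.5961149, 0.2913593]), 'tool_rot': array([ 1.50799456e-01,  9.88563898e-01, -9.19695552e-04, -3.13115338e-04]), 'ft_force': array([-0.32725284,  0.23695471, -1.36257312]), 'moment': array([ 0.02706791, -0.01629731,  0.030349  ]), 'grip_width': 0.08705735570462457}
```

View pics/scene0.png

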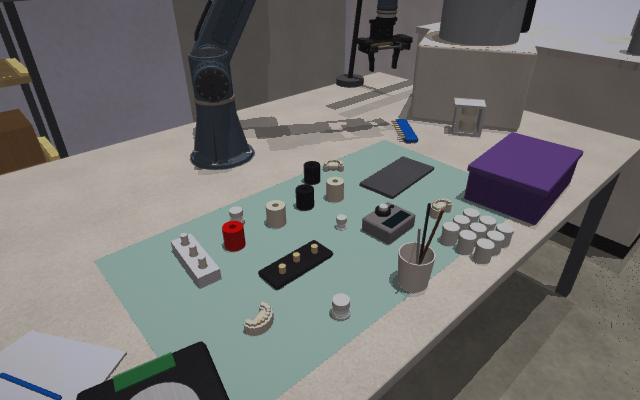

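View pics/top0.png

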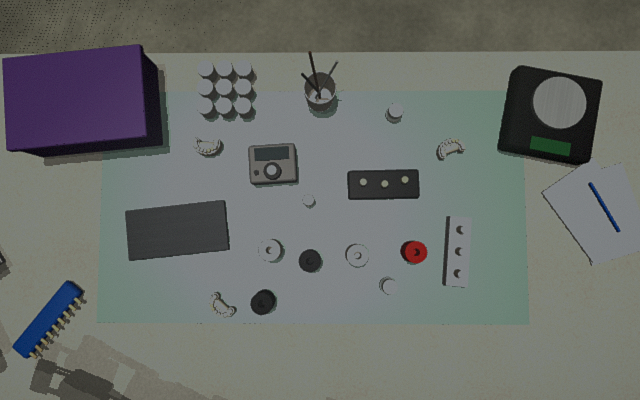

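The top view shows two off-white rings at about (270,250) and (357,255). There are black decoys at (310,261) and (263,301), and a red one at (415,252). The tray is at (177,230), the controller key at (272,171), the ingots at (363–405,180) and the plungers at (459,230/251/273).

```bash
cat > h.py <<'E'
import numpy as np,cv2
def world(c):
    K=c["K"];T=np.linalg.inv(c["camera_from_world"]);v,u=np.mgrid[:400,:640];d=c["depth"]
    P=np.stack([(u-K[0,2])/K[0,0]*d,(v-K[1,2])/K[1,1]*d,d],-1)
    return P@T[:3,:3].T+T[:3,3]
def cast(c,u,v,z):
    T=np.linalg.inv(c["camera_from_world"]);r=T[:3,:3]@np.linalg.solve(c["K"],[u,v,1.])
    return T[:3,3]+r*(z-T[2,3])/r[2]
def proj(c,p):
    q=c["camera_from_world"]@np.append(p,1);q=c["K"]@q[:3];return q[:2]/q[2]
def blob(c,u,v,z,r,tol=.006):
    "points near height z within r px of (u,v): centre cast to plane z, size"
    W=world(c);m=(abs(W[...,2]-z)<tol).astype(np.uint8)
    roi=np.zeros_like(m);cv2.circle(roi,(int(u),int(v)),int(r),1,-1);m&=roi
    cs,_=cv2.findContours(m,cv2.RETR_EXTERNAL,cv2.CHAIN_APPROX_NONE)
    if not cs:return None
    k=max(cs,key=cv2.contourArea);(a,b),(w,h),ang=cv2.minAreaRect(k)
    fill=np.zeros_like(m);cv2.drawContours(fill,[k],-1,1,-1);M=cv2.moments(fill,True)
    cx,cy=M["m10"]/M["m00"],M["m01"]/M["m00"]
    s=W[int(cy),int(cx),2]
    return cast(c,cx,cy,z).round(4),(cx,cy),(w,h,ang),np.median(W[m>0][:,2]).round(4)
E
python3 - <<'E'
from h import *
c=dict(np.load("/tmp/top0.npz"))
for n,u,v,z,r in [("ringA",270,250,.056,16),("ringB",357,255,.056,16),("red",415,252,.056,16),("blk1",310,261,.056,16),("blk2",263,301,.056,16),
 ("ing0",363,182,.032,7),("ing1",385,184,.032,7),("ing2",405,180,.032,7),("pl0",460,230,.055,8),("pl1",459,251,.055,8),("pl2",457,273,.055,8),
 ("hold",457,251,.030,45),("tray",177,230,.012,65),("ctl",272,164,.04,32),("key",272,171,.062,12),("model",222,305,.03,20),("jar",388,285,.036,12),("jar",309,201,.032,10)]:
    print(n,blob(c,u,v,z,r,.004))
# colour-based ring circle
g=cv2.cvtColor(c["color"],cv2.COLOR_RGB2GRAY)
print("bench z",np.median(world(c)[190:210,340:400,2]))
for n,u,v in [("A",270,250),("B",357,255)]:
    p=g[v-14:v+15,u-14:u+15]; print(n); print(p[2:27:2,2:27:2])
E
python3 - <<'E'
import cv2
i=cv2.imread("pics/top0.png")[140:310,230:480]
cv2.imwrite("pics/crop1.png",cv2.resize(i,None,fx=3.2,fy=3.2,interpolation=cv2.INTER_CUBIC))
E
```

```text
ringA (array([0.4639, 0.0935, 0.056 ]), (269.1968911917098, 249.6217616580311), (21.0, 22.0, 90.0), np.float64(0.0564))
ringB (array([ 0.4522, -0.1045,  0.056 ]), (357.2671755725191, 255.0), (22.0, 21.0, 90.0), np.float64(0.0564))
red (array([ 0.4598, -0.235 ,  0.056 ]), (415.6151898734177, 251.69620253164558), (21.0, 21.0, 90.0), np.float64(0.0563))
blk1 (array([0.4394, 0.003 , 0.056 ]), (309.33850129198964, 260.64082687338504), (21.0, 21.0, 90.0), np.float64(0.0563))
blk2 (array([0.3447, 0.1102, 0.056 ]), (261.2947103274559, 303.25692695214104), (22.0, 21.0, 90.0), np.float64(0.0565))
ing0 (array([ 0.6217, -0.1207,  0.032 ]), (362.86486486486484, 181.2972972972973), (5.656853675842285, 6.363960266113281, 45.0), np.float64(0.032))
ing1 (array([ 0.6173, -0.1703,  0.032 ]), (384.2105263157895, 183.1578947368421), (6.363960266113281, 5.656853675842285, 45.0), np.float64(0.0328))
ing2 (array([ 0.6268, -0.2172,  0.032 ]), (404.3783783783784, 179.05405405405406), (6.0, 6.0, 90.0), np.float64(0.032))
pl0 (array([ 0.5107, -0.3427,  0.055 ]), (463.29545454545456, 228.95454545454547), (6.0, 7
[... 2104 characters left out ...]
33 130 108 130 130 134 133 130 129 130]
 [131 135  94  51 110 127 131 128 126 104 132 129 130]
 [135  93  56 130 133 132 130 130 131 131 111 132 130]
 [132  51 132 133 130 131 131 131 131 131 131 124 132]
 [ 90  83 133 130 130 131 123 130 131 130 132 129 132]
 [ 68 135 134 130 131 107 128  88 129 132 133 130 130]
 [ 71 133 133 129 131 132 132 131  92 132 133 131 130]
 [ 88 132 130 129 130 132 131  54 113 131 130 130 129]
 [131  89 132 130 132 129 107 127 132 130 132 128 130]
 [133 125 130 129 131 132 131 134 133 130 130  87 131]
 [130 132  90 129 132 130 131 133 130 132 111 133 131]
 [130 128 135  88 109 132 132 131 130  87 125 132 131]
 [132 131 129 133 126  90  85  93 131 127 131 129 131]]
```

View pics/crop1.png

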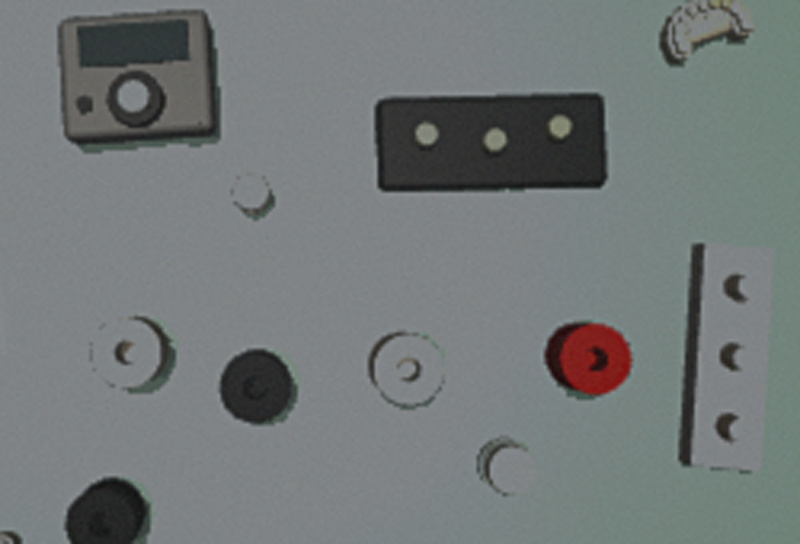

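Emit:
carry_out(
  rows=[
    [[-415,-396.9,111.4,0,0,-2.16],[-415,-396.9,111.4,0,0,-2.16],[-415,-396.9,111.4,0,0,-2.16],[-415,-396.9,111.4,0,0,-2.16],[-415,-396.9,111.4,0,0,-2.16],[-415,-396.9,111.4,0,0,-2.16],[-415,-396.9,111.4,0,0,-2.16],[-415,-396.9,111.4,0,0,-2.16],[-415,-396.9,111.4,0,0,-2.16],[-415,-396.9,111.4,0,0,-2.16],[-415,-396.9,111.4,0,0,-2.16],[-415,-396.9,111.4,0,0,-2.16],[-415,-396.9,111.4,0,0,-2.16],[-415,-396.9,111.4,0,0,-2.16],[-415,-396.9,111.4,0,0,-2.16],[-415,-396.9,111.4,0,0,-2.16],[-415,-396.9,111.4,0,0,-2.16]],
  ],
  fingers=1,
  grip_force=10,
)

```text
time: 1.8
position: [0.4635, 0.0951, 0.1811]
tool_rot: [-0.0, 1.0, 0.0, -0.0]
ft_force: [-0.0, -0.4, 1.4]
grip_width: 0.0868
```

Emit:
carry_out(
  rows=[
    [[0,0,20,0,0,0],[0,0,40,0,0,0],[0,0,60,0,0,0],[0,0,80,0,0,0],[0,0,92,0,0,0],[0,0,99,0,0,0],[0,0,99,0,0,0],[0,0,99,0,0,0]],
  ],
)

```text
time: 2.6
position: [0.4643, 0.0941, 0.0822]
tool_rot: [0.0, 1.0, -0.0, 0.0]
ft_force: [0.8, -0.3, 0.5]
grip_width: 0.0873
```

Emit:
carry_out(
  rows=[
    [[0,0,0,0,0,0],[0,0,0,0,0,0],[0,0,0,0,0,0],[0,0,0,0,0,0],[0,0,0,0,0,0],[0,0,0,0,0,0],[0,0,0,0,0,0],[0,0,0,0,0,0]],
  ],
  fingers=0,
)

```text
time: 3.4
position: [0.4641, 0.0939, 0.0819]
tool_rot: [0.001, 1.0, -0.0, 0.0]
ft_force: [0.3, -0.8, 2.3]
grip_width: 0.052
```

Emit:
carry_out(
  rows=[
    [[0,0,0,0,0,0],[0,0,0,0,0,0],[0,0,0,0,0,0]],
  ],
)

```text
time: 3.7
position: [0.4642, 0.0939, 0.0819]
tool_rot: [0.001, 1.0, -0.0, 0.0]
ft_force: [-0.4, -0.4, 3.9]
grip_width: 0.0522
```

Emit:
carry_out(
  rows=[
    [[0,0,0,0,0,0],[0,0,0,0,0,0],[0,0,0,0,0,0],[0,0,0,0,0,1],[0,0,0,0,0,2],[0,0,0,0,0,3],[0,0,0,0,0,4],[0,0,0,0,0,5],[0,0,0,0,0,6],[0,0,0,0,0,7],[0,0,0,0,0,8],[0,0,0,0,0,9],[0,0,0,0,0,10],[0,0,0,0,0,11],[0,0,0,0,0,11.25],[0,0,0,0,0,11.25],[0,0,0,0,0,11.25]],
  ],
  fingers=1,
)

```text
time: 5.4
position: [0.464, 0.094, 0.0817]
tool_rot: [0.707, 0.707, -0.0, -0.0]
ft_force: [-0.0, -0.0, -0.5]
grip_width: 0.0873
```

Emit:
carry_out(
  rows=[
    [[0,0,0,0,0,0],[0,0,0,0,0,0],[0,0,0,0,0,0],[0,0,0,0,0,0],[0,0,0,0,0,0],[0,0,0,0,0,0],[0,0,0,0,0,0],[0,0,0,0,0,0],[0,0,0,0,0,0],[0,0,0,0,0,0]],
  ],
  fingers=0,
  grip_force=20,
)

```text
time: 6.4
position: [0.4642, 0.094, 0.0819]
tool_rot: [0.708, 0.707, 0.0, 0.0]
ft_force: [0.8, -1.4, 0.6]
grip_width: 0.0514
```

Emit:
carry_out(
  rows=[
    [[0,0,-10,0,0,0],[0,0,-30,0,0,0],[0,0,-50,0,0,0],[20,3,-50,0,0,0],[55,8,-50,0,0,0],[95,14,-50,0,0,0],[140,20,-50,0,0,0],[185,26,-50,0,0,0],[225,32,-50,0,0,0],[255,36,-50,0,0,0],[270,38,-50,0,0,0],[276,39,-50,0,0,0],[276,39,-45,0,0,0],[276,39,-35,0,0,0],[276,39,-25,0,0,0],[276,39,-18,0,0,0],[276,39,-14,0,0,0],[276,39,-12.5,0,0,0],[276,39,-12.3,0,0,0],[276,39,-12.3,0,0,0]],
  ],
)

```text
time: 8.4
position: [0.5038, 0.3701, 0.0943]
tool_rot: [0.708, 0.707, 0.001, 0.0]
ft_force: [-0.1, -0.2, -2.7]
grip_width: 0.052
```

Emit:
carry_out(
  rows=[
    [[0,0,0,0,0,0],[0,0,0,0,0,0],[0,0,0,0,0,0],[0,0,0,0,0,0],[0,0,0,0,0,0],[0,0,-10,0,0,0],[0,0,-30,0,0,0],[0,0,-60,0,0,0],[-20,0,-86,0,0,0],[-60,-5,-86,0,0,0],[-110,-10,-86,0,0,0],[-160,-15,-86,0,0,0],[-210,-20,-86,0,0,0],[-260,-25,-86,0,0,0],[-310,-30,-86,0,0,0],[-360,-35,-86,0,0,0],[-410,-43,-86,0,0,0],[-450,-50,-86,0,0,0],[-474.6,-51.6,-86,0,0,0],[-474.6,-51.6,-86,0,0,0]],
  ],
  fingers=1,
)

```text
time: 10.4
position: [0.4521, -0.1081, 0.181]
tool_rot: [0.709, 0.705, 0.0, 0.002]
ft_force: [-0.7, 0.1, -0.1]
grip_width: 0.0867
```

```bash
python3 - <<'E'
from rig import robot
from h import *
print(robot.get_obs()["position"])
c=robot.camera("top");cv2.imwrite("pics/top1.png",c["color"][:,:,::-1])
u,v=proj(c,[.5038,.3701,.068]);print(u,v,blob(c,u,v,.068,18))
u,v=proj(c,[.4522,-.1045,.056]);print(u,v,blob(c,u,v,.056,18))
E
```

```text
[ 0.45210966 -0.10813909  0.18101131]
145.3851492444098 231.71415086824067 (array([0.5035, 0.3695, 0.068 ]), (145.65012406947892, 231.84615384615384), (22.0, 22.0, 90.0), np.float64(0.0686))
357.2782442251615 255.00213103937025 None
```

Emit:
carry_out(
  rows=[
    [[0,0,20,0,0,0],[0,0,40,0,0,0],[0,0,60,0,0,0],[0,0,80,0,0,0],[0,0,92,0,0,0],[0,0,99,0,0,0],[0,0,99,0,0,0],[0,0,99,0,0,0]],
  ],
)

```text
time: 11.25
position: [0.4515, -0.1044, 0.0816]
tool_rot: [0.707, 0.707, 0.0, 0.0]
ft_force: [-0.2, -0.9, 0.4]
grip_width: 0.0871
```

Emit:
carry_out(
  rows=[
    [[0,0,0,0,0,0],[0,0,0,0,0,0],[0,0,0,0,0,0],[0,0,0,0,0,0],[0,0,0,0,0,0],[0,0,0,0,0,0],[0,0,0,0,0,0],[0,0,0,0,0,0],[0,0,0,0,0,0]],
  ],
  fingers=0,
  grip_force=10,
)

```text
time: 12.15
position: [0.4516, -0.1048, 0.0813]
tool_rot: [0.708, 0.707, 0.0, 0.0]
ft_force: [0.4, -0.5, 2.6]
grip_width: 0.0523
```

Emit:
carry_out(
  rows=[
    [[0,0,0,0,0,0],[0,0,0,0,0,0],[0,0,0,0,0,0],[0,0,0,0,0,-1],[0,0,0,0,0,-2],[0,0,0,0,0,-3],[0,0,0,0,0,-4],[0,0,0,0,0,-5],[0,0,0,0,0,-6],[0,0,0,0,0,-7],[0,0,0,0,0,-8],[0,0,0,0,0,-9],[0,0,0,0,0,-10],[0,0,0,0,0,-11],[0,0,0,0,0,-11.25],[0,0,0,0,0,-11.25],[0,0,0,0,0,-11.25]],
  ],
  fingers=1,
)

```text
time: 13.85
position: [0.4511, -0.1045, 0.0811]
tool_rot: [0.001, 1.0, 0.0, -0.0]
ft_force: [0.5, 0.5, 0.1]
grip_width: 0.087
```

Emit:
carry_out(
  rows=[
    [[0,0,0,0,0,0],[0,0,0,0,0,0],[0,0,0,0,0,0],[0,0,0,0,0,0],[0,0,0,0,0,0],[0,0,0,0,0,0],[0,0,0,0,0,0],[0,0,0,0,0,0],[0,0,0,0,0,0],[0,0,0,0,0,0]],
  ],
  fingers=0,
  grip_force=20,
)

```text
time: 14.85
position: [0.4513, -0.1047, 0.0812]
tool_rot: [0.001, 1.0, -0.0, 0.0]
ft_force: [0.8, -0.4, -0.2]
grip_width: 0.0516
```

Emit:
carry_out(
  rows=[
    [[0,0,-15,0,0,0],[0,0,-45,0,0,0],[0,0,-80,0,0,0],[-3,20,-80,0,0,0],[-10,55,-80,0,0,0],[-16,95,-80,0,0,0],[-24,140,-80,0,0,0],[-32,185,-80,0,0,0],[-40,230,-80,0,0,0],[-48,275,-80,0,0,0],[-54,320,-80,0,0,0],[-58,350,-80,0,0,0],[-60.7,368,-80,0,0,0],[-60.7,372.7,-70,0,0,0],[-60.7,372.7,-50,0,0,0],[-60.7,372.7,-30,0,0,0],[-60.7,372.7,-18,0,0,0],[-60.7,372.7,-14,0,0,0],[-60.7,372.7,-12.4,0,0,0],[-60.7,372.7,-12.3,0,0,0]],
  ],
)

```text
time: 16.85
position: [0.5128, 0.2676, 0.0938]
tool_rot: [0.001, 1.0, 0.0, 0.0]
ft_force: [-0.1, 0.8, -2.3]
grip_width: 0.0518
```

Emit:
carry_out(
  rows=[
    [[0,0,0,0,0,0],[0,0,0,0,0,0],[0,0,0,0,0,0]],
  ],
)

```text
time: 17.15
position: [0.5128, 0.2682, 0.0939]
tool_rot: [0.001, 1.0, 0.0, 0.001]
ft_force: [-0.4, 0.7, -1.4]
grip_width: 0.0523
```

Emit:
carry_out(
  rows=[
    [[0,0,0,0,0,0],[0,0,0,0,0,0],[0,0,0,0,0,0],[0,0,0,0,0,0],[0,0,0,0,0,0],[0,0,-10,0,0,0],[0,0,-35,0,0,0],[0,0,-70,0,0,0],[0,-15,-96,0,0,0],[-8,-50,-96,0,0,0],[-24,-95,-96,0,0,0],[-38,-140,-96,0,0,0],[-52,-185,-96,0,0,0],[-64,-230,-96,0,0,0],[-76,-275,-96,0,0,0],[-88,-320,-96,0,0,0],[-98,-355,-96,0,0,0],[-105,-378,-96,0,0,0],[-109.2,-388.2,-96,0,0,0],[-109.2,-388.2,-96,0,0,0]],
  ],
  fingers=1,
)

```text
time: 19.15
position: [0.6216, -0.1215, 0.1899]
tool_rot: [0.002, 1.0, -0.0, 0.001]
ft_force: [0.0, -0.1, -0.0]
grip_width: 0.0867
```

Emit:
carry_out(
  rows=[
    [[0,0,0,0,0,0],[0,0,0,0,0,0],[0,0,0,0,0,0],[0,0,0,0,0,0]],
  ],
  fingers=0.37,
  grip_force=6,
)

```text
time: 19.55
position: [0.621, -0.1192, 0.1895]
tool_rot: [-0.0, 1.0, 0.0, -0.0]
ft_force: [-0.5, 0.2, -0.2]
grip_width: 0.0629
```

```bash
python3 - <<'E'
from rig import robot
from h import *
print(robot.get_obs()["position"],robot.get_obs()["grip_width"])
c=robot.camera("top");cv2.imwrite("pics/top2.png",c["color"][:,:,::-1])
for p in([.5038,.3701,.068],[.5128,.2682,.068],[.61763,-.1697,.032],[.6271,-.2166,.032]):
    u,v=proj(c,p);print(blob(c,u,v,p[2],16 if p[2]>.05 else 7))
E
```

```text
[ 0.62096309 -0.11916076  0.18952324] 0.06292935930222557
(array([0.5034, 0.3693, 0.068 ]), (145.72727272727272, 231.8943488943489), (22.0, 22.0, 90.0), np.float64(0.0686))
(array([0.5125, 0.2679, 0.068 ]), (190.90346534653466, 227.87128712871288), (22.0, 22.0, 90.0), np.float64(0.0685))
None
None
```

Emit:
carry_out(
  rows=[
    [[0,0,0,0,0,0],[0,0,0,0,0,0],[0,0,20,0,0,0],[0,0,40,0,0,0],[0,0,60,0,0,0],[0,0,75,0,0,0],[0,0,85,0,0,0],[0,0,93,0,0,0],[0,0,98,0,0,0],[0,0,99.5,0,0,0],[0,0,99.5,0,0,0]],
  ],
)

```text
time: 20.7
position: [0.6214, -0.1204, 0.0902]
tool_rot: [0.001, 1.0, -0.0, 0.0]
ft_force: [-0.2, -0.3, 0.2]
grip_width: 0.0322
```

Emit:
carry_out(
  rows=[
    [[0,0,0,0,0,0],[0,0,0,0,0,0],[0,0,0,0,0,0],[0,0,0,0,0,0],[0,0,0,0,0,0],[0,0,0,0,0,0],[0,0,0,0,0,0]],
  ],
  fingers=0,
)

```text
time: 21.4
position: [0.6214, -0.1204, 0.0904]
tool_rot: [0.001, 1.0, -0.0, 0.0]
ft_force: [-0.0, -0.4, 3.0]
grip_width: 0.0157
```

Emit:
carry_out(
  rows=[
    [[0,0,0,0,0,0],[0,0,0,0,0,0],[0,0,0,0,0,0],[0,0,0,0,0,1],[0,0,0,0,0,2],[0,0,0,0,0,3],[0,0,0,0,0,4],[0,0,0,0,0,5],[0,0,0,0,0,6],[0,0,0,0,0,7],[0,0,0,0,0,8],[0,0,0,0,0,9],[0,0,0,0,0,10],[0,0,0,0,0,11],[0,0,0,0,0,11.25],[0,0,0,0,0,11.25],[0,0,0,0,0,11.25]],
  ],
  fingers=0.36,
)

```text
time: 23.1
position: [0.621, -0.1203, 0.0897]
tool_rot: [0.707, 0.707, -0.0, -0.0]
ft_force: [-0.0, 0.4, -0.2]
grip_width: 0.0314
```

Emit:
carry_out(
  rows=[
    [[0,0,0,0,0,0],[0,0,0,0,0,0],[0,0,0,0,0,0],[0,0,0,0,0,0],[0,0,0,0,0,0],[0,0,0,0,0,0],[0,0,0,0,0,0]],
  ],
  fingers=0,
  grip_force=10,
)

```text
time: 23.8
position: [0.6211, -0.1203, 0.09]
tool_rot: [0.708, 0.707, 0.0, -0.0]
ft_force: [-0.2, -0.5, -0.1]
grip_width: 0.0151
```

Emit:
carry_out(
  rows=[
    [[0,0,-20,0,0,0],[0,0,-60,0,0,0],[0,0,-100,0,0,0],[20,-4,-110,0,0,0],[60,-14,-110,0,0,0],[108,-26,-110,0,0,0],[156,-37,-110,0,0,0],[204,-49,-110,0,0,0],[252,-60,-110,0,0,0],[300,-72,-110,0,0,0],[348,-83,-110,0,0,0],[396,-95,-110,0,0,0],[440,-105,-110,0,0,0],[470,-112,-110,0,0,0],[485,-116,-105,0,0,0],[490.4,-117.3,-90,0,0,0],[490.4,-117.3,-75,0,0,0],[490.4,-117.3,-65,0,0,0],[490.4,-117.3,-63,0,0,0],[490.4,-117.3,-63,0,0,0]],
  ],
)

```text
time: 25.8
position: [0.5047, 0.3688, 0.1519]
tool_rot: [0.708, 0.706, -0.001, -0.0]
ft_force: [0.5, 0.4, -0.1]
grip_width: 0.0155
```

Emit:
carry_out(
  rows=[
    [[0,0,0,0,0,0],[0,0,0,0,0,0],[0,0,0,0,0,0],[0,0,0,0,0,0]],
  ],
)

```text
time: 26.2
position: [0.5046, 0.3703, 0.1535]
tool_rot: [0.708, 0.707, 0.0, 0.0]
ft_force: [0.3, -0.5, -0.4]
grip_width: 0.0157
```

Emit:
carry_out(
  rows=[
    [[0,-0.7,0,0,0,0],[0,-0.7,2,0,0,0],[0,-0.7,4,0,0,0],[0,-0.7,5,0,0,0],[0,-0.7,6,0,0,0],[0,-0.7,7,0,0,0],[0,-0.7,8,0,0,0],[0,-0.7,8,0,0,0]],
  ],
)

```text
time: 27.0
position: [0.5037, 0.3702, 0.1447]
tool_rot: [0.708, 0.707, -0.0, -0.0]
ft_force: [-0.2, -0.0, -0.0]
grip_width: 0.0149
```

Emit:
carry_out(
  rows=[
    [[0,0,1,0,0,0],[0,0,2,0,0,0],[0,0,3,0,0,0],[0,0,4,0,0,0],[0,0,5,0,0,0],[0,0,5,0,0,0]],
  ],
)

```text
time: 27.6
position: [0.5036, 0.3702, 0.1398]
tool_rot: [0.708, 0.707, -0.0, -0.0]
ft_force: [0.0, -0.2, 0.1]
grip_width: 0.0155
```

Emit:
carry_out(
  rows=[
    [[0,0,0,0,0,0],[0,0,0,0,0,0],[0,0,0,0,0,0],[0,0,0,0,0,0],[0,0,-15,0,0,0],[0,0,-45,0,0,0],[-20,4,-60,0,0,0],[-60,13,-60,0,0,0],[-108,23,-60,0,0,0],[-156,33,-60,0,0,0],[-204,43,-60,0,0,0],[-252,53,-60,0,0,0],[-300,63,-60,0,0,0],[-348,73,-60,0,0,0],[-396,84,-60,0,0,0],[-444,94,-60,0,0,0],[-490,104,-60,0,0,0],[-520,110,-60,0,0,0],[-539.9,114,-60,0,0,0],[-539.9,114,-55,0,0,0]],
  ],
  fingers=0.37,
  grip_force=6,
)

```text
time: 29.6
position: [0.6183, -0.1728, 0.1964]
tool_rot: [0.709, 0.706, 0.001, 0.002]
ft_force: [0.2, 0.5, 0.3]
grip_width: 0.0322
```

```bash
python3 - <<'E'
from rig import robot
from h import *
print(robot.get_obs()["position"],robot.get_obs()["grip_width"])
c=robot.camera("top");cv2.imwrite("pics/top3.png",cv2.resize(c["color"][190:270,100:230,::-1],None,fx=5,fy=5,interpolation=cv2.INTER_CUBIC))
for p in([.5038,.3701,.068],[.5128,.2682,.068]):
    u,v=proj(c,p);print(blob(c,u,v,p[2],16));W=world(c)[int(v)-3:int(v)+4,int(u)-3:int(u)+4,2];print((W*1000).round())
E
```

```text
[ 0.6183222  -0.17275199  0.19635122] 0.03219244107912535
(array([0.5033, 0.3696, 0.068 ]), (145.62034739454094, 231.92059553349876), (21.92030906677246, 21.920310974121094, 45.0), np.float64(0.0684))
[[69. 69. 70. 69. 70. 70. 68.]
 [70. 65. 62. 60. 51. 45. 70.]
 [68. 61. 59. 55. 51. 49. 51.]
 [64. 61. 56. 50. 49. 49. 52.]
 [64. 60. 52. 50. 52. 53. 49.]
 [67. 59. 55. 48. 52. 50. 51.]
 [66. 64. 57. 53. 50. 51. 53.]]
(array([0.5125, 0.2678, 0.068 ]), (190.93333333333334, 227.8641975308642), (22.0, 22.0, 90.0), np.float64(0.0686))
[[71. 68. 71. 70. 67. 70. 69.]
 [70. 67. 62. 54. 51. 41. 67.]
 [68. 63. 55. 51. 44. 32. 30.]
 [66. 60. 53. 47. 39. 32. 33.]
 [65. 57. 53. 48. 37. 35. 32.]
 [67. 58. 52. 48. 40. 31. 30.]
 [69. 60. 58. 50. 40. 37. 34.]]
```

View pics/top3.png

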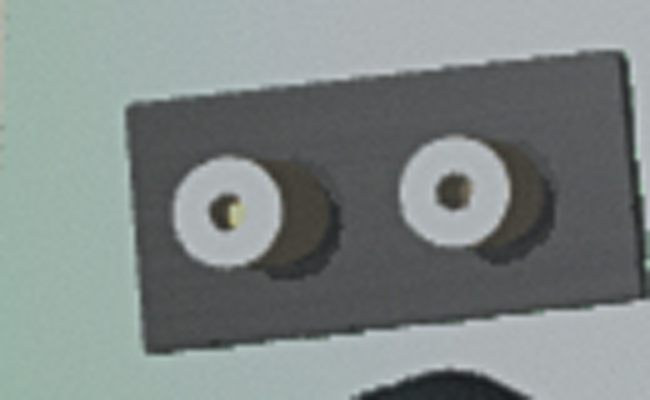

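The left ring at crop (228,212) has the ivory ingot, with its top at 50 mm, so it is seated. The right ring at (455,191) is empty, with its floor at 32 mm. Both stand wholly on the tray. Next is the second ingot.

Emit:
carry_out(
  rows=[
    [[0,0,0,0,0,0],[0,0,20,0,0,0],[0,0,40,0,0,0],[0,0,60,0,0,0],[0,0,75,0,0,0],[0,0,88,0,0,0],[0,0,97,0,0,0],[0,0,103,0,0,0],[0,0,104.8,0,0,0],[0,0,104.8,0,0,0],[0,0,104.8,0,0,0]],
  ],
)

```text
time: 30.75
position: [0.6174, -0.1701, 0.0908]
tool_rot: [0.708, 0.707, 0.0, 0.001]
ft_force: [-0.1, -0.2, -0.1]
grip_width: 0.0322
```

Emit:
carry_out(
  rows=[
    [[0,0,0,0,0,0],[0,0,0,0,0,0],[0,0,0,0,0,0],[0,0,0,0,0,0],[0,0,0,0,0,0],[0,0,0,0,0,0],[0,0,0,0,0,0]],
  ],
  fingers=0,
)

```text
time: 31.45
position: [0.6172, -0.1699, 0.0904]
tool_rot: [0.708, 0.707, 0.0, 0.0]
ft_force: [-0.3, -0.2, 3.0]
grip_width: 0.0157
```

Emit:
carry_out(
  rows=[
    [[0,0,0,0,0,0],[0,0,0,0,0,0],[0,0,0,0,0,0],[0,0,0,0,0,-1],[0,0,0,0,0,-2],[0,0,0,0,0,-3],[0,0,0,0,0,-4],[0,0,0,0,0,-5],[0,0,0,0,0,-6],[0,0,0,0,0,-7],[0,0,0,0,0,-8],[0,0,0,0,0,-9],[0,0,0,0,0,-10],[0,0,0,0,0,-11],[0,0,0,0,0,-11.25],[0,0,0,0,0,-11.25],[0,0,0,0,0,-11.25]],
  ],
  fingers=0.35,
)

```text
time: 33.15
position: [0.617, -0.1698, 0.09]
tool_rot: [0.001, 1.0, 0.0, -0.0]
ft_force: [-0.2, 0.9, -0.0]
grip_width: 0.0304
```

Emit:
carry_out(
  rows=[
    [[0,0,0,0,0,0],[0,0,0,0,0,0],[0,0,0,0,0,0],[0,0,0,0,0,0],[0,0,0,0,0,0],[0,0,0,0,0,0],[0,0,0,0,0,0]],
  ],
  fingers=0,
  grip_force=10,
)

```text
time: 33.85
position: [0.6171, -0.1698, 0.0902]
tool_rot: [0.001, 1.0, -0.0, -0.0]
ft_force: [-0.3, -0.1, 0.1]
grip_width: 0.0152
```

Emit:
carry_out(
  rows=[
    [[0,0,-20,0,0,0],[0,0,-60,0,0,0],[0,0,-100,0,0,0],[4,20,-110,0,0,0],[14,60,-110,0,0,0],[25,106,-110,0,0,0],[37,152,-110,0,0,0],[48,198,-110,0,0,0],[59,244,-110,0,0,0],[70,290,-110,0,0,0],[81,336,-110,0,0,0],[91,380,-110,0,0,0],[98,412,-110,0,0,0],[103,430,-110,0,0,0],[104.3,438,-105,0,0,0],[104.3,438,-90,0,0,0],[104.3,438,-75,0,0,0],[104.3,438,-65,0,0,0],[104.3,438,-63,0,0,0],[104.3,438,-63,0,0,0]],
  ],
)

```text
time: 35.85
position: [0.5132, 0.2678, 0.1526]
tool_rot: [0.001, 1.0, -0.0, -0.001]
ft_force: [-0.1, 0.8, -0.5]
grip_width: 0.0155
```

Emit:
carry_out(
  rows=[
    [[0,0,0,0,0,0],[0,0,0,0,0,0],[0,0,0,0,0,0],[0,0,0,0,0,0]],
  ],
)

```text
time: 36.25
position: [0.5135, 0.2683, 0.1536]
tool_rot: [0.001, 1.0, 0.0, 0.0]
ft_force: [0.1, -0.1, 0.3]
grip_width: 0.0154
```

Correct 0.6 mm in world x (tool x +0.6), then descend.

Emit:
carry_out(
  rows=[
    [[0.6,0,0,0,0,0],[0.6,0,2,0,0,0],[0.6,0,4,0,0,0],[0.6,0,6,0,0,0],[0.6,0,7,0,0,0],[0.6,0,8,0,0,0],[0.6,0,9,0,0,0],[0.6,0,10,0,0,0],[0.6,0,10,0,0,0]],
  ],
)

```text
time: 37.15
position: [0.5127, 0.2683, 0.143]
tool_rot: [0.001, 1.0, -0.0, -0.0]
ft_force: [-0.4, 0.1, -0.0]
grip_width: 0.0154
```

Emit:
carry_out(
  rows=[
    [[0,0,1,0,0,0],[0,0,2,0,0,0],[0,0,3,0,0,0],[0,0,3.5,0,0,0],[0,0,3.5,0,0,0]],
  ],
)

```text
time: 37.65
position: [0.5126, 0.2683, 0.1395]
tool_rot: [0.001, 1.0, -0.0, -0.0]
ft_force: [0.2, -0.1, 0.6]
grip_width: 0.0153
```

Emit:
carry_out(
  rows=[
    [[0,0,0,0,0,0],[0,0,0,0,0,0],[0,0,0,0,0,0],[0,0,0,0,0,0],[0,0,-15,0,0,0],[0,0,-45,0,0,0],[0,-20,-60,0,0,0],[0,-60,-60,0,0,0],[0,-106,-60,0,0,0],[0,-154,-60,0,0,0],[0,-202,-60,0,0,0],[0,-250,-60,0,0,0],[1,-298,-60,0,0,0],[1,-346,-60,0,0,0],[1,-394,-60,0,0,0],[1,-442,-60,0,0,0],[1.6,-490,-60,0,0,0],[1.6,-538,-60,0,0,0],[1.6,-580,-60,0,0,0],[1.6,-610.3,-60,0,0,0]],
  ],
  fingers=0.35,
  grip_force=4,
)

```text
time: 39.65
position: [0.5101, -0.3454, 0.1998]
tool_rot: [0.002, 1.0, -0.001, 0.001]
ft_force: [0.5, 0.0, -0.7]
grip_width: 0.0306
```

Emit:
carry_out(
  rows=[
    [[0,0,0,0,0,0],[0,0,0,0,0,0],[0,0,20,0,0,0],[0,0,40,0,0,0],[0,0,58,0,0,0],[0,0,58,0,0,0]],
  ],
)

```text
time: 40.25
position: [0.5091, -0.3388, 0.1393]
tool_rot: [-0.0, 1.0, 0.003, -0.002]
ft_force: [-1.3, 0.2, 0.1]
grip_width: 0.0302
```

```bash
python3 - <<'E'
from rig import robot
from h import *
print(robot.get_obs()["position"],robot.get_obs()["grip_width"])
c=robot.camera("top");W=world(c)
for p in([.5038,.3701,.068],[.5128,.2682,.068]):
    u,v=proj(c,p);print(blob(c,u,v,p[2],16));print((W[int(v)-1:int(v)+3,int(u)-3:int(u)+4,2]*1000).round())
for n in("scene","top"):
    c=robot.camera(n);u,v=map(int,proj(c,[.51,-.342,.05]));i=c["color"][max(v-50,0):v+50,max(u-60,0):u+60,::-1]
    cv2.imwrite(f"/tmp/{n}.png",cv2.resize(i,(480,400),interpolation=cv2.INTER_CUBIC))
cv2.imwrite("pics/pl0.png",np.hstack([cv2.imread("/tmp/scene.png"),cv2.imread("/tmp/top.png")])[:, :960][:, ::1] if 0 else cv2.resize(np.hstack([cv2.imread("/tmp/scene.png"),cv2.imread("/tmp/top.png")]),(800,333)))
E
```

```text
[ 0.50908056 -0.33882622  0.13928057] 0.030157842126764634
(array([0.5033, 0.3691, 0.068 ]), (145.80049261083744, 231.93349753694582), (22.0, 22.0, 90.0), np.float64(0.0686))
[[67. 62. 57. 55. 52. 50. 52.]
 [62. 58. 57. 50. 50. 51. 47.]
 [66. 57. 51. 47. 50. 52. 54.]
 [69. 64. 54. 51. 51. 49. 51.]]
(array([0.5124, 0.2678, 0.068 ]), (190.94320987654322, 227.89135802469136), (22.0, 22.0, 90.0), np.float64(0.0684))
[[69. 62. 57. 52. 51. 51. 51.]
 [68. 61. 49. 51. 51. 49. 55.]
 [66. 59. 51. 51. 50. 51. 50.]
 [68. 58. 54. 52. 50. 55. 50.]]
```

View pics/pl0.png

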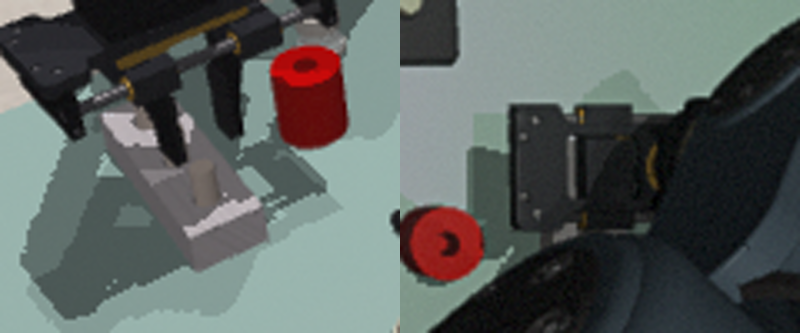

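Both ingot tops read 50–51 mm, so both are seated. The picture shows the open fingers straddling the far plunger at left-panel (145,115). I'll let the arm settle before the descent.

Emit:
carry_out(
  rows=[
    [[0,0,0,0,0,0],[0,0,0,0,0,0],[0,0,0,0,0,0],[0,0,0,0,0,0]],
  ],
)

```text
time: 40.8
position: [0.5105, -0.3421, 0.1421]
tool_rot: [0.001, 1.0, -0.0, 0.0]
ft_force: [-0.4, 0.2, -0.5]
grip_width: 0.0303
```

Emit:
carry_out(
  rows=[
    [[0,0,8,0,0,0],[0,0,16,0,0,0],[0,0,24,0,0,0],[0,0,32,0,0,0],[0,0,36,0,0,0],[0,0,36,0,0,0]],
  ],
)

```text
time: 41.4
position: [0.51, -0.3416, 0.1045]
tool_rot: [0.001, 1.0, 0.001, -0.001]
ft_force: [0.1, 0.4, 1.9]
grip_width: 0.0303
```

Emit:
carry_out(
  rows=[
    [[0,0,0,0,0,0],[0,0,0,0,0,0],[0,0,0,0,0,0],[0,0,0,0,0,0],[0,0,0,0,0,0],[0,0,0,0,0,0],[0,0,0,0,0,0]],
  ],
  fingers=0,
)

```text
time: 42.1
position: [0.5106, -0.3423, 0.1059]
tool_rot: [0.001, 1.0, -0.0, 0.0]
ft_force: [0.2, -1.3, 0.8]
grip_width: 0.0162
```

Emit:
carry_out(
  rows=[
    [[0,0,0,0,0,0],[0,0,0,0,0,0],[0,0,0,0,0,0],[0,0,0,0,0,1],[0,0,0,0,0,2],[0,0,0,0,0,3],[0,0,0,0,0,4],[0,0,0,0,0,5],[0,0,0,0,0,6],[0,0,0,0,0,7],[0,0,0,0,0,8],[0,0,0,0,0,9],[0,0,0,0,0,10],[0,0,0,0,0,11],[0,0,0,0,0,11.25],[0,0,0,0,0,11.25],[0,0,0,0,0,11.25]],
  ],
  fingers=0.32,
)

```text
time: 43.8
position: [0.5103, -0.3419, 0.1055]
tool_rot: [0.707, 0.707, 0.0, -0.0]
ft_force: [-0.7, 0.4, 0.9]
grip_width: 0.0279
```

Emit:
carry_out(
  rows=[
    [[0,0,0,0,0,0],[0,0,0,0,0,0],[0,0,0,0,0,0],[0,0,0,0,0,0],[0,0,0,0,0,0],[0,0,0,0,0,0],[0,0,0,0,0,0]],
  ],
  fingers=0,
  grip_force=10,
)

```text
time: 44.5
position: [0.5104, -0.342, 0.1057]
tool_rot: [0.708, 0.707, -0.0, -0.0]
ft_force: [-0.4, -0.1, -0.7]
grip_width: 0.0157
```

Emit:
carry_out(
  rows=[
    [[0,0,-15,0,0,0],[0,0,-40,0,0,0],[0,0,-75,0,0,0],[0,0,-105,0,0,0],[15,0,-114,0,0,0],[50,0,-114,0,0,0],[96,0,-114,0,0,0],[144,-1,-114,0,0,0],[192,-2,-114,0,0,0],[240,-2,-114,0,0,0],[288,-3,-114,0,0,0],[336,-3,-114,0,0,0],[384,-4,-114,0,0,0],[432,-4,-114,0,0,0],[480,-5,-114,0,0,0],[528,-5,-114,0,0,0],[576,-6,-114,0,0,0],[624,-6,-114,0,0,0],[672,-6,-114,0,0,0],[700,-6.6,-114,0,0,0]],
  ],
)

```text
time: 46.5
position: [0.5023, 0.3617, 0.2191]
tool_rot: [0.706, 0.708, -0.0, -0.001]
ft_force: [-0.3, -0.4, -0.1]
grip_width: 0.0154
```

Emit:
carry_out(
  rows=[
    [[8,0,0,0,0,0],[12.1,0,0,0,0,0],[12.1,0,10,0,0,0],[12.1,0,20,0,0,0],[12.1,0,30,0,0,0],[12.1,0,40,0,0,0],[12.1,0,46,0,0,0],[12.1,0,48,0,0,0],[12.1,0,48,0,0,0],[12.1,0,48,0,0,0],[12.1,0,48,0,0,0]],
  ],
)

```text
time: 47.6
position: [0.5049, 0.3703, 0.1722]
tool_rot: [0.707, 0.707, 0.001, 0.0]
ft_force: [0.6, 0.5, -0.2]
grip_width: 0.0151
```

Emit:
carry_out(
  rows=[
    [[0,-0.8,0,0,0,0],[0,-0.8,2,0,0,0],[0,-0.8,4,0,0,0],[0,-0.8,4,0,0,0]],
  ],
)

```text
time: 48.0
position: [0.5036, 0.3701, 0.1673]
tool_rot: [0.707, 0.707, -0.0, -0.0]
ft_force: [-0.8, 0.4, -0.5]
grip_width: 0.0157
```

```bash
python3 - <<'E'
from rig import robot
from h import *
print(robot.get_obs()["position"])
c=robot.camera("scene");u,v=map(int,proj(c,[.504,.37,.07]));print(u,v)
cv2.imwrite("pics/ins1.png",cv2.resize(c["color"][v-35:v+35,u-45:u+45,::-1],None,fx=7,fy=7,interpolation=cv2.INTER_CUBIC))
E
```

```text
[0.50357845 0.37005686 0.16731151]
408 151
```

View pics/ins1.png

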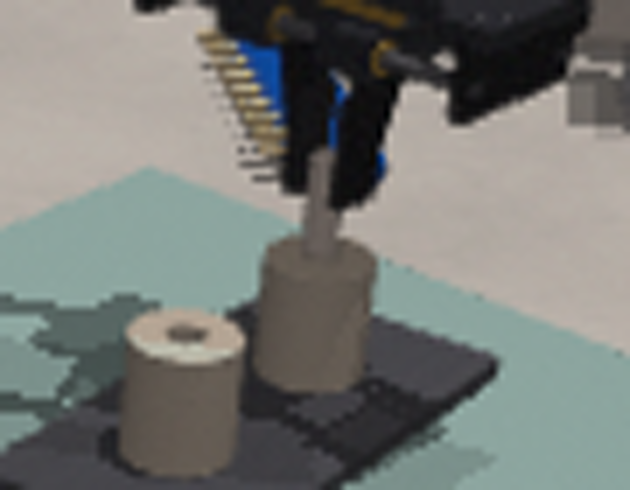

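The picture shows the held plunger at (322,205), centred over the far ring's mouth. I'll lower it in steps.

Emit:
carry_out(
  rows=[
    [[0,0,1.5,0,0,0],[0,0,3,0,0,0],[0,0,4.5,0,0,0],[0,0,6,0,0,0],[0,0,7,0,0,0],[0,0,8,0,0,0],[0,0,8,0,0,0]],
  ],
)

```text
time: 48.75
position: [0.5038, 0.3703, 0.1595]
tool_rot: [0.708, 0.707, 0.0, -0.0]
ft_force: [-0.3, 1.0, 0.0]
grip_width: 0.0154
```

Emit:
carry_out(
  rows=[
    [[0,0,2,0,0,0],[0,0,4,0,0,0],[0,0,6,0,0,0],[0,0,8,0,0,0],[0,0,9,0,0,0],[0,0,10,0,0,0],[0,0,10,0,0,0]],
  ],
)

```text
time: 49.45
position: [0.5038, 0.3701, 0.1495]
tool_rot: [0.708, 0.707, -0.0, -0.0]
ft_force: [-0.3, 1.3, -0.2]
grip_width: 0.0156
```

Emit:
carry_out(
  rows=[
    [[0,0,1,0,0,0],[0,0,2,0,0,0],[0,0,3,0,0,0],[0,0,3.5,0,0,0],[0,0,4,0,0,0],[0,0,4,0,0,0]],
  ],
)

```text
time: 50.05
position: [0.5039, 0.3703, 0.1458]
tool_rot: [0.708, 0.707, 0.0, -0.0]
ft_force: [-0.9, 1.8, 1.0]
grip_width: 0.0154
```

Emit:
carry_out(
  rows=[
    [[0,0,0,0,0,0],[0,0,0,0,0,0],[0,0,0,0,0,0],[0,0,0,0,0,0],[0,0,-10,0,0,0],[0,0,-30,0,0,0],[0,0,-60,0,0,0],[-20,-1,-74,0,0,0],[-60,-3,-74,0,0,0],[-108,-6,-74,0,0,0],[-156,-9,-74,0,0,0],[-204,-12,-74,0,0,0],[-252,-15,-74,0,0,0],[-300,-18,-74,0,0,0],[-348,-21,-74,0,0,0],[-396,-24,-74,0,0,0],[-444,-27,-74,0,0,0],[-492,-30,-74,0,0,0],[-540,-33,-74,0,0,0],[-588,-36,-74,0,0,0]],
  ],
  fingers=0.32,
  grip_force=4,
)

```text
time: 52.05
position: [0.4668, -0.22, 0.2206]
tool_rot: [0.708, 0.707, 0.0, 0.001]
ft_force: [0.1, 0.6, -0.4]
grip_width: 0.0279
```

Emit:
carry_out(
  rows=[
    [[-48,-3,0,0,0,0],[-90,-6,10,0,0,0],[-112,-6.9,20,0,0,0],[-120.3,-6.9,40,0,0,0],[-120.3,-6.9,60,0,0,0],[-120.3,-6.9,76,0,0,0],[-120.3,-6.9,76,0,0,0],[-120.3,-6.9,76,0,0,0],[-120.3,-6.9,76,0,0,0],[-120.3,-6.9,76,0,0,0]],
  ],
)

```text
time: 53.05
position: [0.4606, -0.3382, 0.1448]
tool_rot: [0.707, 0.707, -0.0, 0.001]
ft_force: [0.4, -0.6, -0.6]
grip_width: 0.0276
```

```bash
python3 - <<'E'
from rig import robot
from h import *
print(robot.get_obs()["position"],robot.get_obs()["grip_width"])
c=robot.camera("top")
for p in([.5038,.3701,.068],[.5128,.2682,.068],[.5038,.3701,.095]):
    u,v=proj(c,p);print(blob(c,u,v,p[2],16))
E
```

```text
[ 0.4606272  -0.33824656  0.14475612] 0.027565440919156334
(array([0.5034, 0.3693, 0.068 ]), (145.74019607843138, 231.90441176470588), (22.0, 22.0, 90.0), np.float64(0.0686))
(array([0.5125, 0.2677, 0.068 ]), (190.95566502463055, 227.85960591133005), (22.0, 22.0, 90.0), np.float64(0.0686))
(array([0.5035, 0.37  , 0.095 ]), (140.11111111111111, 231.77777777777777), (6.0, 7.0, 90.0), np.float64(0.0958))
```

Emit:
carry_out(
  rows=[
    [[0.2,0.4,8,0,0,0],[0.2,0.4,16,0,0,0],[0.2,0.4,24,0,0,0],[0.2,0.4,32,0,0,0],[0.2,0.4,37,0,0,0],[0.2,0.4,38.8,0,0,0],[0.2,0.4,38.8,0,0,0]],
  ],
)

```text
time: 53.8
position: [0.4604, -0.3378, 0.1044]
tool_rot: [0.708, 0.707, 0.0, -0.0]
ft_force: [0.3, -0.1, -0.5]
grip_width: 0.0277
```

Emit:
carry_out(
  rows=[
    [[0,0,0,0,0,0],[0,0,0,0,0,0],[0,0,0,0,0,0],[0,0,0,0,0,0],[0,0,0,0,0,0],[0,0,0,0,0,0],[0,0,0,0,0,0]],
  ],
  fingers=0,
)

```text
time: 54.5
position: [0.4606, -0.3381, 0.1051]
tool_rot: [0.708, 0.707, -0.0, 0.0]
ft_force: [-0.4, -0.8, 2.2]
grip_width: 0.016
```

Emit:
carry_out(
  rows=[
    [[0,0,0,0,0,0],[0,0,0,0,0,0],[0,0,0,0,0,0],[0,0,0,0,0,-1],[0,0,0,0,0,-2],[0,0,0,0,0,-3],[0,0,0,0,0,-4],[0,0,0,0,0,-5],[0,0,0,0,0,-6],[0,0,0,0,0,-7],[0,0,0,0,0,-8],[0,0,0,0,0,-9],[0,0,0,0,0,-10],[0,0,0,0,0,-11],[0,0,0,0,0,-11.25],[0,0,0,0,0,-11.25],[0,0,0,0,0,-11.25]],
  ],
  fingers=0.32,
)

```text
time: 56.2
position: [0.4604, -0.3378, 0.1047]
tool_rot: [0.001, 1.0, 0.0, -0.0]
ft_force: [0.3, 0.5, -0.3]
grip_width: 0.0276
```

Emit:
carry_out(
  rows=[
    [[0,0,0,0,0,0],[0,0,0,0,0,0],[0,0,0,0,0,0],[0,0,0,0,0,0],[0,0,0,0,0,0],[0,0,0,0,0,0],[0,0,0,0,0,0]],
  ],
  fingers=0,
  grip_force=10,
)

```text
time: 56.9
position: [0.4606, -0.3382, 0.1049]
tool_rot: [0.001, 1.0, -0.0, 0.0]
ft_force: [0.0, -1.2, -0.5]
grip_width: 0.0154
```

Emit:
carry_out(
  rows=[
    [[0,0,-15,0,0,0],[0,0,-40,0,0,0],[0,0,-75,0,0,0],[0,0,-105,0,0,0],[-1,15,-115,0,0,0],[-4,50,-115,0,0,0],[-8,96,-115,0,0,0],[-12,144,-115,0,0,0],[-16,192,-115,0,0,0],[-20,240,-115,0,0,0],[-24,288,-115,0,0,0],[-28,336,-115,0,0,0],[-32,384,-115,0,0,0],[-36,432,-115,0,0,0],[-40,480,-115,0,0,0],[-44,525,-115,0,0,0],[-48,565,-115,0,0,0],[-51,590,-115,0,0,0],[-51.6,602,-115,0,0,0],[-51.6,606.4,-115,0,0,0]],
  ],
)

```text
time: 58.9
position: [0.5113, 0.2695, 0.2189]
tool_rot: [-0.0, 1.0, -0.0, -0.001]
ft_force: [-1.0, -0.1, -0.8]
grip_width: 0.0156
```

Emit:
carry_out(
  rows=[
    [[0,0,10,0,0,0],[0,0,20,0,0,0],[0,0,30,0,0,0],[0,0,40,0,0,0],[0,0,47,0,0,0],[0,0,50,0,0,0],[0,0,50,0,0,0],[0,0,50,0,0,0],[0,0,50,0,0,0]],
  ],
)

```text
time: 59.8
position: [0.5131, 0.2686, 0.1703]
tool_rot: [0.001, 1.0, 0.0, 0.001]
ft_force: [0.5, 0.5, -0.2]
grip_width: 0.0159
```

Emit:
carry_out(
  rows=[
    [[0.3,-0.4,0,0,0,0],[0.3,-0.4,2,0,0,0],[0.3,-0.4,4,0,0,0],[0.3,-0.4,6,0,0,0],[0.3,-0.4,7,0,0,0],[0.3,-0.4,8,0,0,0],[0.3,-0.4,9,0,0,0],[0.3,-0.4,10,0,0,0],[0.3,-0.4,11,0,0,0],[0.3,-0.4,11,0,0,0]],
  ],
)

```text
time: 60.8
position: [0.5125, 0.268, 0.1587]
tool_rot: [0.001, 1.0, 0.0, -0.0]
ft_force: [0.3, 0.4, -0.2]
grip_width: 0.0156
```

Emit:
carry_out(
  rows=[
    [[0,0,2,0,0,0],[0,0,4,0,0,0],[0,0,6,0,0,0],[0,0,8,0,0,0],[0,0,10,0,0,0],[0,0,11,0,0,0],[0,0,12,0,0,0],[0,0,12.5,0,0,0],[0,0,13,0,0,0],[0,0,13.4,0,0,0],[0,0,13.4,0,0,0]],
  ],
)

```text
time: 61.9
position: [0.5125, 0.268, 0.1455]
tool_rot: [0.001, 1.0, 0.0, 0.0]
ft_force: [-0.0, 0.7, -0.0]
grip_width: 0.0156
```

Emit:
carry_out(
  rows=[
    [[0,0,0,0,0,0],[0,0,0,0,0,0],[0,0,0,0,0,0],[0,0,0,0,0,0],[0,0,-10,0,0,0],[0,0,-30,0,0,0],[0,0,-60,0,0,0],[-5,-5,-74,0,0,0],[-30,-40,-74,0,0,0],[-55,-75,-74,0,0,0],[-80,-108,-74,0,0,0],[-105,-141,-74,0,0,0],[-122,-165,-74,0,0,0],[-132.3,-178,-74,0,0,0],[-132.3,-178,-74,0,0,0]],
  ],
  fingers=0.32,
)

```text
time: 63.4
position: [0.6459, 0.0881, 0.2199]
tool_rot: [0.002, 1.0, -0.0, 0.001]
ft_force: [0.0, -0.3, -0.3]
grip_width: 0.0279
```

Emit:
carry_out(
  rows=[
    [[0,0,0,0,0,0],[0,0,10,0,0,0],[0,0,20,0,0,0],[0,0,35,0,0,0],[0,0,50,0,0,0],[0,0,60,0,0,0],[0,0,66,0,0,0],[0,0,66,0,0,0],[0,0,66,0,0,0]],
  ],
  fingers=0,
)

```text
time: 64.3
position: [0.6449, 0.0898, 0.1535]
tool_rot: [0.001, 1.0, -0.0, 0.0]
ft_force: [0.5, 0.3, 0.5]
grip_width: 0.0003
```

```bash
python3 - <<'E'
from rig import robot
from h import *
print(robot.get_obs()["position"],robot.get_obs()["grip_width"])
c=robot.camera("top")
for p in([.5038,.3701,.068],[.5128,.2682,.068],[.5038,.3701,.095],[.5128,.2682,.095]):
    u,v=proj(c,p);print(blob(c,u,v,p[2],16))
c=robot.camera("scene")
cv2.imwrite("pics/load.png",cv2.resize(c["color"][110:250,300:460,::-1],None,fx=4,fy=4,interpolation=cv2.INTER_CUBIC))
E
```

```text
[0.64488954 0.08975166 0.15347266] 0.0002727829166053726
(array([0.513 , 0.3536, 0.068 ]), (152.8082901554404, 227.58549222797927), (17.677669525146484, 18.384777069091797, 45.0), np.float64(0.0689))
None
(array([0.5091, 0.3506, 0.095 ]), (149.05555555555554, 229.19444444444446), (7.340167045593262, 5.309908390045166, 38.65980911254883), np.float64(0.0957))
None
```

View pics/load.png

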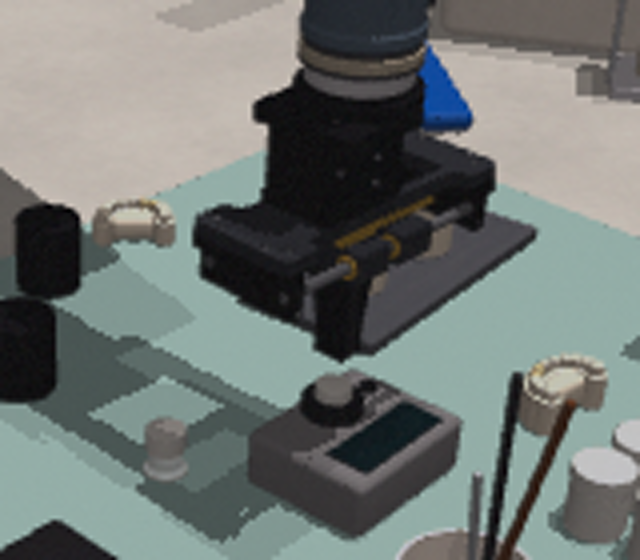

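The arm hides the tray here, and the far ring's plunger reads about 20 mm off. It may have been knocked, so I'll move aside and look before pressing the key.

Emit:
carry_out(
  rows=[
    [[0,-20,-20,0,0,0],[0,-60,-40,0,0,0],[0,-105,-40,0,0,0],[0,-150,-40,0,0,0],[0,-190,-40,0,0,0],[0,-220,-40,0,0,0],[0,-240,-40,0,0,0],[0,-240,-40,0,0,0]],
  ],
)

```text
time: 65.2
position: [0.6447, -0.1531, 0.1941]
tool_rot: [0.002, 1.0, -0.001, 0.001]
ft_force: [-0.1, 0.8, 0.2]
grip_width: 0.0003
```

```bash
python3 - <<'E'
from rig import robot
from h import *
c=robot.camera("top");cv2.imwrite("/tmp/a.png",cv2.resize(c["color"][190:280,100:250,::-1],(600,360)))
for p in([.508,.35,.068],[.5128,.2682,.068],[.508,.35,.095],[.5128,.2682,.095],[.5085,.32,.012]):
    u,v=proj(c,p);print(blob(c,u,v,p[2],65 if p[2]<.02 else 20,.004))
c=robot.camera("scene")
b=cv2.resize(c["color"][125:215,320:470,::-1],(600,360))
cv2.imwrite("pics/load2.png",cv2.resize(np.vstack([cv2.imread("/tmp/a.png"),b]),(500,600)))
E
```

```text
(array([0.5076, 0.3527, 0.068 ]), (153.1720698254364, 230.0074812967581), (21.50348663330078, 22.45216941833496, 71.56504821777344), np.float64(0.0685))
(array([0.5125, 0.2681, 0.068 ]), (190.77944862155388, 227.87468671679198), (22.0, 22.0, 90.0), np.float64(0.0686))
(array([0.5078, 0.3526, 0.095 ]), (148.11363636363637, 229.79545454545453), (6.0, 7.0, 90.0), np.float64(0.0954))
(array([0.5122, 0.2679, 0.095 ]), (186.9318181818182, 227.8181818181818), (6.363960266113281, 7.071067810058594, 45.0), np.float64(0.0954))
(array([0.5116, 0.3182, 0.012 ]), (177.28550543024227, 228.59085213032583), (50.24634552001953, 101.486572265625, 83.6598129272461), np.float64(0.0125))
```

View pics/load2.png

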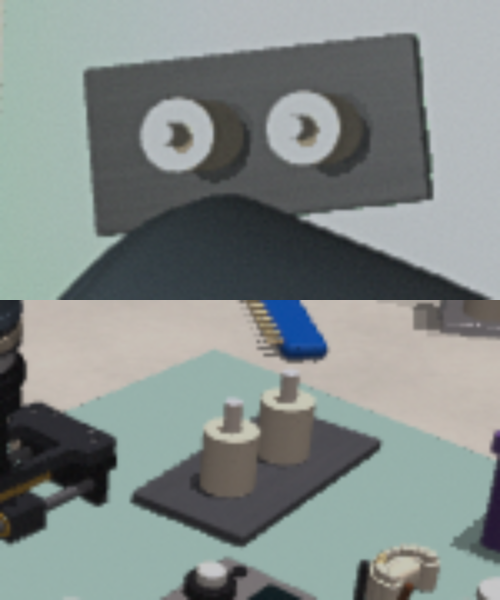

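Both loaded rings stand upright and wholly on the tray, at top panel (178,135) and (303,128). The far one was knocked about 17 mm, but its plunger is still seated. Both plunger tops read 95.4 mm, 27 mm above the rings. Now I'll press the key.

Emit:
carry_out(
  rows=[
    [[0,20,0,0,0,0],[0,60,0,0,0,0],[0,105,0,0,0,0],[0,150,0,0,0,0],[0,190,10,0,0,0],[0,220,20,0,0,0],[0,240,30,0,0,0],[0,240,40,0,0,0],[0,240,50,0,0,0],[0,240,57,0,0,0],[0,240,57,0,0,0],[0,240,57,0,0,0]],
  ],
)

```text
time: 66.5
position: [0.6448, 0.0888, 0.1364]
tool_rot: [0.001, 1.0, -0.0, -0.0]
ft_force: [0.1, -0.5, 0.9]
grip_width: 0.0007
```

Emit:
carry_out(
  rows=[
    [[0,0,2,0,0,0],[0,0,4,0,0,0],[0,0,6,0,0,0],[0,0,8,0,0,0],[0,0,9,0,0,0],[0,0,10,0,0,0],[0,0,10,0,0,0]],
  ],
)

```text
time: 67.2
position: [0.645, 0.0894, 0.1268]
tool_rot: [0.0, 1.0, -0.0, 0.0]
ft_force: [-0.3, -1.9, 4.1]
grip_width: 0.0007
```

Emit:
carry_out(
  rows=[
    [[0,0,0.5,0,0,0],[0,0,1,0,0,0],[0,0,1.5,0,0,0],[0,0,2,0,0,0],[0,0,2,0,0,0]],
  ],
)

```text
time: 67.7
position: [0.645, 0.0894, 0.126]
tool_rot: [0.0, 1.0, -0.0, 0.001]
ft_force: [-1.5, -3.6, 11.2]
grip_width: 0.0004
```

The force reached 11 N with z stalled at 0.126, so the key bottomed out. Retracting now.

Emit:
carry_out(
  rows=[
    [[0,0,-3,0,0,0],[0,0,-8,0,0,0],[0,0,-20,0,0,0],[0,0,-45,0,0,0],[0,-20,-75,0,0,0],[0,-60,-90,0,0,0],[0,-105,-90,0,0,0],[0,-150,-90,0,0,0],[0,-190,-90,0,0,0],[0,-220,-90,0,0,0],[0,-240,-90,0,0,0],[0,-240,-90,0,0,0],[0,-240,-90,0,0,0],[0,-240,-90,0,0,0],[0,-240,-90,0,0,0]],
  ],
)

```text
time: 69.2
position: [0.6443, -0.1482, 0.2144]
tool_rot: [-0.0, 1.0, 0.0, -0.0]
ft_force: [-0.4, 0.3, -0.1]
grip_width: 0.0003
```

```bash
python3 - <<'E'
from rig import robot
from h import *
print(robot.get_obs()["ft_force"])
c=robot.camera("top")
for p in([.508,.353,.068],[.5128,.2682,.068],[.508,.353,.095],[.5128,.2682,.095],[.6445,.0894,.062]):
    u,v=proj(c,p);print(blob(c,u,v,p[2],16,.004))
c=robot.camera("scene");cv2.imwrite("pics/end.png",c["color"][:,:,::-1])
E
```

```text
[-0.41532148  0.25443293 -0.08582281]
(array([0.5077, 0.3529, 0.068 ]), (153.0831234256927, 229.95969773299748), (21.50348663330078, 22.135942459106445, 71.56504821777344), np.float64(0.0686))
(array([0.5125, 0.268 , 0.068 ]), (190.8575, 227.86), (22.0, 22.0, 90.0), np.float64(0.0687))
(array([0.5079, 0.3523, 0.095 ]), (148.2391304347826, 229.7826086956522), (6.0, 7.0, 90.0), np.float64(0.0956))
(array([0.5121, 0.2678, 0.095 ]), (187.0, 227.86666666666667), (6.708203315734863, 7.155416965484619, 63.43495178222656), np.float64(0.0958))
(array([0.6446, 0.0893, 0.062 ]), (271.3614457831325, 169.63855421686748), (9.0, 9.0, 90.0), np.float64(0.0624))
```

View pics/end.png

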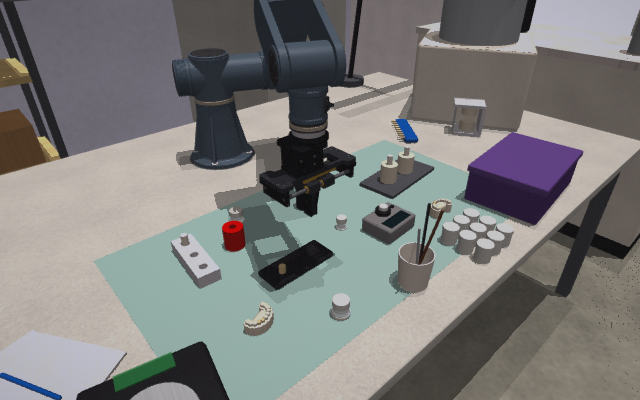

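Both loaded rings are on the tray at (390,172) and (406,162). The key at (384,209) is back up at 62 mm, and the arm is clear of everything.

```bash
python3 -c "
from rig import robot
print(robot.hand_in())"
```

```text
the job is handed in; nothing more can be done
None
```

I loaded both rings on the bench and stood them on the tray, then pressed the start key and handed the job in. Only two off-white rings were present; I left the black and red look-alikes alone.

- **Loading:** I set each ring on the tray first, then lowered one ingot and one plunger into it. Both ingot tops read 50–51 mm (50 mm expected), so both were on the bore floor. Both plungers stand about 27 mm above their ring, which means they are seated on the ingots.
- **Knock:** the far ring was shoved about 17 mm after it was loaded. I looked again before pressing the key. It was still upright, wholly on the tray and with its plunger seated, so I left it there.
- **Start key:** it bottomed out at 11 N and sprang back to 62 mm in the last check.
- **End state:** the last picture shows both loaded rings on the tray and the arm touching nothing. I did not measure the models and jars again. The run took about 69 s, and no check failed.

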